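# Hang the slide basket on the balanced drain arm

## Task

Lift the wire slide basket by its grip and hang it by its bail on the hook at the end of the spring-balanced arm, over the drip bowl, to drain. Ease it down gently and keep hold while the arm sinks; let go only once the arm has settled and carries the whole weight by itself, so that it neither drops nor springs up as you release. Leave the other things on the worktop where they are.

Things in the scene. Friction and masses are not known exactly. Their poses are not given: they have to be found in the camera images.
- basket: wire basket of glass slides, 44 x 44 x 38 mm, weight 0.21 to 0.53 kg (varies), on the worktop; origin at the centre of its underside, z up. A stiff 6 mm wire bail stands over it in its y-z plane, 52 mm wide, rising 9 mm from its shoulders to a peak that centres it on a hook; opening under it 48 mm high. On the peak a grey grip block, 20 (x) x 14 (y) x 40 mm, from 92 to 132 mm above the underside
- bail_peak (a point): underside of the bail's peak, where the hook must bear: 86 mm above the basket's underside, on its axis
- basket_grip (a point): point in the grip block to grasp, 114 mm above the basket's underside and 28 mm above bail_peak; same axes as the basket
- stand: drain stand, fixed: white foot 100 x 130 x 14 mm, round post, fork at the top; origin on the worktop under the pivot of the arm; the arm points along the stand's -x. A white drip bowl, 130 mm across and 56 mm high, is fixed to the worktop with its centre 197 mm along the stand's -x
- pivot_point (a point): pivot of the swing arm, 200 mm above the worktop; the arm turns about the stand's y axis
- hook_saddle (a point): top of the arm's rod (10 mm thick) in mid saddle of the hook, 200 mm along the arm from the pivot. The saddle is the 25 mm clear gap between a collar (20 mm across) and the upturned tip at the free end, which stands 18 mm above the rod's axis. x runs along the arm from free end to pivot, y is the stand's y, z is across the rod, upward
- swing_arm (a joint): angle of the arm in rad: 0 unloaded, at its upper stop, free end 0.4 rad above level; grows as the arm sinks (level at 0.4; lower stop 0.95). A damped spring of about 1.2 N m per rad carries it, preloaded with about 0.15 N m; with the basket hung on it the arm settles between about 0.2 and 0.75, according to the basket's weight
- carton: small carton 50 x 55 x 70 mm, bystander; origin at the centre of its underside
- petri_dish: clear flat dish 61 mm across, 14 mm high, bystander; origin at the centre of its underside
- dropper_bottle: dropper bottle 37 mm across, 100 mm high, bystander; origin at the centre of its underside
- calc: desk calculator 156 x 108 x 31 mm, bystander; origin at the centre of its underside
- mouse_loose: computer mouse 98 x 65 x 35 mm, bystander; origin at the centre of its underside

How it is judged:
By the outcome, as a careful person would: the job done as asked, in the order asked, and still so for the second after the job is handed in, with the robot touching nothing.
It also fails if it takes over 54 s, if anything falls off the work surface, if the arm or the gripper's body presses on something with over 40 N, if the wrist force passes 120 N, or if a joint passes its speed limit or range.

## Robot

A 6-joint arm with a two-finger parallel gripper is mounted at the origin on a cart in front of the work surface, level with it; the furniture and walls round the work are solid. World frame = base frame: x ahead of the robot, y to its left, z up, the work surface at z = 0. Lengths are in m, angles in rad, forces in N, time in s.
With the tool pointing down it reaches from about 0.325 to 0.9 m from the base axis. Payload 6.1 kg.
Tool frame: the origin (TCP) lies on the centre line of the jaws, within the pads' length; the fingertips stand 11 mm ahead of it and the grasp point (between the pads) lies 8 mm behind it; z points along the fingers, x is the direction in which the jaws open and shut, and the axes are right-handed (so a half turn about z gives the same grasp; the last joint's range is limited). The gripper opens to 87 mm and grips with 3 to 60 N. Pads are 19 mm wide; open, the fingers measure 117 mm over their backs; the gripper's body (75 mm by 190 mm) begins 51 mm behind the grasp point.
Start: joints at [1.034, 0.22, 1.526, -0, 1.395, -0.126], TCP at [0.25, 0.573, 0.202] pointing down, gripper open.
Joint ranges: [-2.98, 2.98], [-0.91, 2.08], [0.09, 2.57], [-1.24, 4.39], [0.2, 2.65], [-2.68, 2.68]. Speed limits (rad/s): [2.57, 2.57, 3.01, 3.14, 3.14, 3.14].

## Interface

Orientations are given as a rotation vector (axis times angle).
In Python, from workcell import get_obs, capture, calibration, close_job, look_for, trace gives the robot as it stands.
- The arm moves only by the tool move_arm, never from a script. Its argument "moves" is a list of rows, each a list of 3 entries, a list of its own where there are three numbers: the shift along the tool's x, y, z normalised to -1 to 1, where 1 is 0.5 m, then the turn about the tool's z normalised to -1 to 1, where 1 is 45 degrees, then the opening, from -1 (shut) to 1 (fully open). In form: [[[dx, dy, dz], twist, jaw], ...]. A call has exactly 8 rows; each row is the pose to reach, as a shift and turn from the pose commanded when the call began, along the tool's axes at that moment; what a row does not reach only later rows make up. A row lasts 1/10 s, in which the tool goes at most 50 mm and 8.59 degrees, less where a joint would pass 70% of its speed; a pose out of reach is approached as far as the arm can. A call with a number of a shift or a turn outside -1 to 1 is refused whole. A call with a gripper value outside its range is refused whole. The fingers move at their own pace and stop on an object; "grip_force" is the grip in N (left out, the last holds). Time passes only in rows, so rows that repeat a pose let the fingers close, or fill a call up. It gives the time, the measured TCP pose, the force and the opening at its end, in the units of the state.
- get_obs(): the state, without advancing time (a new reading comes with each control period).
- capture(name): name is "scene" or "side" or "wrist"; returns (picture, depth): 384x512x3 uint8, red, green, blue; 384x512 float32, m along the optical axis (not along the pixel's ray), 0 where there is no reading.
- calibration(name): a dict with "fx", "fy", "cx", "cy" (pixels), "dist" ([k1, k2, p1, p2, k3] as OpenCV has them; the pictures are not rectified), "rvec" (rotation vector, rad) and "tvec" (3), from world to camera coordinates, as OpenCV has them; the wrist camera has in their place "T_tool_cam" (4x4, takes a point from camera to tool coordinates, whose origin is the TCP and whose axes are the tool frame's). Camera axes: x right, y down, z forward; pixel columns grow to the right and rows downward; lengths in m; the calibration is good to about 2 mm. A picture is of the moment at which its call begins: read the wrist's pose just before it. calibration takes no time and is no camera call.
- close_job(): hands the job in, once; it reports no verdict.
Trained networks look in the newest picture that a camera, given by its name, has taken for a name from the list of things; names that differ only in an ending like _2 or _b are one class to them, and where a whole thing is asked for, a point or a joint stands for the part that bears it (a point fixed in the world has none). Each returns a list of dicts, best first, with "p" (0 to 1); they miss things now and then, are a little off and sometimes report something else, mostly with a low value. They report only what shows in the picture. A call takes as long as a camera call.
- look_for(camera, target): "centre" ([x, y, z] in m, in world coordinates, good to about 4 mm: the middle of the surface that is visible of it).
- trace(camera, target): "region" (384x512 bool, what is visible of it).
The state is a dict: "clock": time; "joint_positions": joint angles; "qd": joint speeds; "joint_torque": joint torques, N m; "tcp_pos": TCP position; "ee_rot": TCP orientation; "ft_force": force on the tool from outside, world axes, zero at the start; "ft_torque": the same for the moment, N m; "grip_width": finger opening in m.
Only numpy, scipy, OpenCV 4.12 (cv2) and the standard library are available. Lean on these libraries where they do the work, as an engineer would, in place of code of your own. Each camera call takes 0.05 s, during which the arm holds its last target. There are 200 camera calls.

## Working session

There is one attempt and no reset: what is moved stays moved. The work goes in short steps, Python scripts to look and compute and a tool call to move; the robot and the scene stay as the last step left them, time stands still between calls to the robot, and variables do not carry over. Pictures are saved under pics/ and viewed, about 8 in all and at most 12, crops included, and the job is handed in when it is done.

Besides the shell and the picture viewer there is one more tool, called after "Call:" as name(argument=value, ...) on one line, values as JSON. move_arm: Moves the arm, as the interface text tells. Scaled input: -1 to 1 covers 0.5 m each way for a shift and 45 degrees each way for a turn. Its arguments: {"type":"object","properties":{"moves":{"type":"array","items":{"type":"array"}},"grip_force":{"type":"number"}},"required":["moves"]}

```bash
mkdir -p pics; cat > h.py <<'E'
import numpy as np, cv2
from workcell import *
def cam_T(name,o=None):
    c=calibration(name)
    if 'rvec' in c:
        R=cv2.Rodrigues(np.array(c['rvec'],float))[0]; T=np.eye(4);T[:3,:3]=R.T;T[:3,3]=-R.T@np.array(c['tvec'],float).ravel()
    else:
        W=np.eye(4);W[:3,:3]=cv2.Rodrigues(np.array(o['ee_rot'],float))[0];W[:3,3]=o['tcp_pos'];T=W@np.array(c['T_tool_cam'])
    return c,T
def pts(name,depth,mask,o=None):
    c,T=cam_T(name,o); v,u=np.nonzero(mask&(depth>0)); d=depth[v,u]
    K=np.array([[c['fx'],0,c['cx']],[0,c['fy'],c['cy']],[0,0,1.]])
    if len(u)==0: return np.zeros((0,3))
    n=cv2.undistortPoints(np.stack([u,v],1).astype(float)[:,None],K,np.array(c['dist'],float))[:,0]
    P=np.c_[n*d[:,None],d]
    return P@T[:3,:3].T+T[:3,3]
def save(n,im): cv2.imwrite('pics/'+n,im[:,:,::-1])
E
python3 - <<'E'
from h import *
o=get_obs();print(o)
ims=[]
for c in ['scene','side']:
    im,d=capture(c);ims.append(im);np.savez('/tmp/'+c,im=im,d=d)
    for t in ['basket','stand','swing_arm','carton','petri_dish','dropper_bottle','calc','mouse_loose','basket_grip']:
        r=look_for(c,t);print(c,t,[(np.round(x['centre'],3).tolist(),round(x['p'],2)) for x in r[:2]])
save('a.png',cv2.resize(np.hstack(ims),(800,300)))
save('a0.png',ims[0]);save('a1.png',ims[1])
E
```

```text
{'clock': 0.0, 'joint_positions': array([ 1.03393083e+00,  2.21259890e-01,  1.52759197e+00, -1.98399815e-05,
        1.39473233e+00, -1.26066087e-01]), 'qd': array([-0.001623  ,  0.00153435, -0.00083345,  0.00054349,  0.0022801 ,
        0.00117253]), 'joint_torque': array([-1.29180909e-03, -4.94623768e+01, -3.87358046e+01,  6.97762496e-02,
        5.75839367e-02, -1.71557640e-04]), 'tcp_pos': array([0.2492358 , 0.57242761, 0.20122654]), 'ee_rot': array([ 2.62707836,  1.72117963, -0.00279724]), 'ft_force': array([ 0.18503541,  0.42743306, -0.38698313]), 'ft_torque': array([-0.00907287,  0.01765568,  0.00347834]), 'grip_width': 0.08687797033825147}
scene basket [([0.415, -0.278, 0.038], 0.72)]
scene stand [([0.585, 0.138, 0.03], 0.96)]
scene swing_arm []
scene carton [([0.449, -0.138, 0.058], 0.67)]
scene petri_dish [([0.551, -0.221, 0.015], 0.93), ([0.418, -0.287, 0.037], 0.74)]
scene dropper_bottle [([0.663, 0.259, 0.044], 0.68), ([0.627, -0.053, 0.026], 0.63)]
scene calc [([0.449, 0.408, 0.015], 0.73), ([0.416, -0.279, 0.039], 0.42)]
scene mouse_loose [([0.626, -0.052, 0.026], 0.65), ([0.597, 0.131, 0.219], 0.18)]
scene basket_grip [([0.422, -0.282, 0.033], 0.62)]
side basket [([0.419, -0.281, 0.041], 0.72)]
side stand [([0.586, 0.139, 0.024], 0.78)]
side swing_arm [([0.614, 0.125, 0.217], 0.56)]
side carton [([0.453, -0.131, 0.07], 0.88), ([0.635, -0.054, 0.023], 0.19)]
side petri_dish [([0.555, -0.219, 0.016], 0.62), ([0.584, 0.14, 0.025], 0.16)]
side dropper_bottle [([0.661, 0.258, 0.042], 0.64), ([0.616, 0.125, 0.214], 0.31)]
side calc [([0.454, 0.412, 0.019], 0.79), ([0.419, -0.278, 0.039], 0.56)]
side mouse_loose [([0.63, -0.052, 0.024], 0.81)]
side basket_grip [([0.42, -0.275, 0.038], 0.56)]
```

View pics/a0.png

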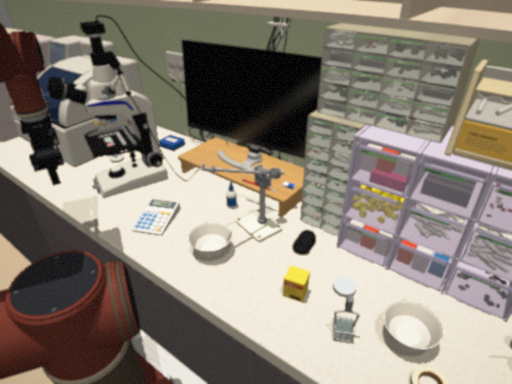

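View pics/a1.png

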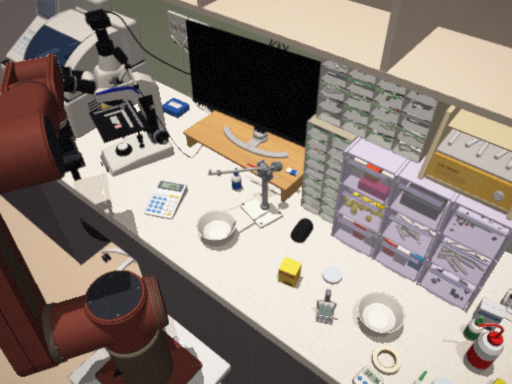

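```bash
python3 - <<'E'
from h import *
P=[]
for c in ['scene','side']:
    z=np.load('/tmp/'+c+'.npz');d=z['d'];P.append(pts(c,d,d>0))
    Q=P[-1]
    b=Q[(abs(Q[:,0]-.417)<.06)&(abs(Q[:,1]+.28)<.06)]
    for lo,hi in [(.095,.14),(.06,.09),(.03,.05),(.01,.03)]:
        g=b[(b[:,2]>lo)&(b[:,2]<hi)]
        if len(g)>3: print(c,'basket',lo,len(g),g.mean(0).round(4),np.percentile(g,[2,98],axis=0).round(4).tolist(),cv2.minAreaRect(g[:,:2].astype(np.float32)))
    s=Q[(Q[:,2]>.13)&(Q[:,2]<.33)&(Q[:,0]>.4)&(Q[:,0]<.8)&(abs(Q[:,1]-.13)<.2)]
    print(c,'arm',len(s),np.percentile(s,[1,50,99],axis=0).round(4).tolist())
    for lo in np.arange(.13,.33,.02):
        g=s[(s[:,2]>lo)&(s[:,2]<lo+.02)]
        if len(g)>3: print(round(lo,3),len(g),g.mean(0).round(4),g.min(0).round(3),g.max(0).round(3))
    w=Q[(Q[:,2]>.01)&(Q[:,2]<.017)&(abs(Q[:,0]-.6)<.15)&(abs(Q[:,1]-.13)<.2)]
    print('foot',len(w),cv2.minAreaRect(w[:,:2].astype(np.float32)))
    w=Q[(Q[:,2]>.05)&(Q[:,2]<.06)&(abs(Q[:,0]-.58)<.2)&(abs(Q[:,1]-.13)<.2)]
    print('bowlrim',len(w),w.min(0),w.max(0))
E
```

```text
scene basket 0.095 133 [ 0.4206 -0.28    0.1192] [[0.4145, -0.2882, 0.0963], [0.4321, -0.2696, 0.1329]] ((0.4244251847267151, -0.2790314555168152), (0.01897663250565529, 0.015076575800776482), 30.546798706054688)
scene basket 0.06 86 [ 0.4233 -0.2766  0.0789] [[0.4107, -0.3021, 0.0619], [0.4386, -0.2539, 0.0888]] ((0.424934983253479, -0.27758774161338806), (0.009025358594954014, 0.055462051182985306), 27.65666389465332)
scene basket 0.03 300 [ 0.4246 -0.279   0.0374] [[0.4003, -0.3012, 0.0319], [0.4487, -0.2579, 0.0468]] ((0.4246115982532501, -0.2781425714492798), (0.044469185173511505, 0.04754164069890976), 29.984882354736328)
scene basket 0.01 125 [ 0.411  -0.2855  0.0202] [[0.3984, -0.3057, 0.0106], [0.4311, -0.2595, 0.0292]] ((0.4228953421115875, -0.2783501446247101), (0.04279601573944092, 0.041656751185655594), 31.771535873413086)
scene arm 2539 [[0.4591, -0.0691, 0.1329], [0.7345, -0.0046, 0.2214], [0.7773, 0.1644, 0.327]]
0.13 218 [ 0.7248 -0.0043  0.1401] [ 0.636 -0.069  0.13 ] [0.779 0.118 0.15 ]
0.15 186 [0.7068 0.0161 0.1607] [ 0.628 -0.069  0.15 ] [0.755 0.138 0.17 ]
0.17
[... 1996 characters left out ...]
[ 0.617 -0.07   0.19 ] [0.751 0.142 0.21 ]
0.21 229 [0.6922 0.0355 0.2176] [ 0.574 -0.07   0.21 ] [0.771 0.143 0.23 ]
0.23 152 [0.691  0.0178 0.24  ] [ 0.524 -0.07   0.23 ] [0.778 0.148 0.25 ]
0.25 199 [0.6797 0.0228 0.2594] [ 0.479 -0.07   0.25 ] [0.768 0.165 0.27 ]
0.27 165 [0.6581 0.032  0.2793] [ 0.452 -0.069  0.27 ] [0.753 0.175 0.29 ]
0.29 178 [ 0.7191 -0.0093  0.2995] [ 0.455 -0.07   0.29 ] [0.759 0.172 0.31 ]
0.31 117 [ 0.7368 -0.0268  0.32  ] [ 0.729 -0.07   0.31 ] [0.747 0.027 0.33 ]
foot 684 ((0.6133264303207397, 0.08192095160484314), (0.24438537657260895, 0.36912381649017334), 24.463171005249023)
bowlrim 243 [ 0.39182633 -0.06801019  0.05001844] [0.75803179 0.31596606 0.05988631]
```

Both views show the basket at about (344,320) in scene and (326,305) in side, with its grip upright. The drain stand has its arm raised towards the left, with the free end at scene (205,168) and side (212,172). The bowl is below it. I'll refine the arm's pose from this depth data and begin the transit.

```bash
python3 - <<'E'
from h import *
for c in ['scene','side']:
    z=np.load('/tmp/'+c+'.npz');d=z['d'];Q=pts(c,d,d>0)
    s=Q[(Q[:,2]>.205)&(Q[:,2]<.33)&(Q[:,0]>.42)&(Q[:,0]<.62)&(Q[:,1]>.09)&(Q[:,1]<.21)]
    vx,vy,x0,y0=cv2.fitLine(s[:,:2].astype(np.float32),cv2.DIST_HUBER,0,.001,.001).ravel()
    print(c,len(s),'yaw',np.degrees(np.arctan2(vy,vx)),x0,y0)
    t=(s[:,:2]-[x0,y0])@[vx,vy]; l=np.polyfit(t,s[:,2],1);print('slope',np.arctan(l[0]),l[1])
    i=np.argsort(t); print(np.c_[t,s[:,2],(s[:,:2]-[x0,y0])@[-vy,vx]][i][:45].round(4).tolist())
    w=Q[(Q[:,2]>.05)&(Q[:,2]<.058)&(abs(Q[:,0]-.455)<.09)&(abs(Q[:,1]-.17)<.09)]
    A=np.c_[2*w[:,:2],np.ones(len(w))];b=(w[:,:2]**2).sum(1);q=np.linalg.lstsq(A,b,rcond=None)[0];print('bowl',q[:2],np.sqrt(q[2]+q[:2]@q[:2]))
    p=Q[(Q[:,2]>.04)&(Q[:,2]<.17)&(abs(Q[:,0]-.64)<.03)&(abs(Q[:,1]-.13)<.04)];print('post',len(p),p.mean(0),p.min(0),p.max(0))
E
```

```text
scene 223 yaw -15.833146 0.5230034 0.14699407
slope -0.4167814329739815 0.25621449386240347
[[-0.0742, 0.2834, -0.0015], [-0.0733, 0.2855, -0.0004], [-0.0731, 0.286, 0.005], [-0.0726, 0.2879, 0.0003], [-0.0726, 0.2821, 0.0065], [-0.072, 0.2904, 0.0009], [-0.0708, 0.2817, -0.0005], [-0.0704, 0.2941, -0.0021], [-0.0703, 0.2947, 0.0032], [-0.0702, 0.2875, -0.0006], [-0.0701, 0.2841, 0.0002], [-0.0701, 0.3009, 0.0024], [-0.07, 0.2911, 0.0043], [-0.0699, 0.2974, 0.0034], [-0.0696, 0.2899, 0.0001], [-0.0687, 0.2984, 0.0002], [-0.0686, 0.2951, 0.0009], [-0.0679, 0.284, -0.0012], [-0.0677, 0.2805, -0.0003], [-0.0674, 0.2897, -0.0012], [-0.0671, 0.2926, -0.0012], [-0.0671, 0.2996, 0.0027], [-0.0667, 0.2856, 0.0007], [-0.0666, 0.2983, -0.0012], [-0.0664, 0.2949, -0.0003], [-0.0663, 0.2845, -0.0035], [-0.0663, 0.2812, -0.003], [-0.0657, 0.3004, -0.0001], [-0.0632, 0.2839, 0.0018], [-0.0624, 0.279, -0.0012], [-0.0622, 0.2859, 0.0032], [-0.0617, 0.2813, -0.0003], [-0.0608, 0.2835, 0.0009], [-0.0597, 0.2854, 0.0023], [-0.0592, 0.2776, -0.0007], [-0.0589, 0.2837, -0.0011], [-0.0583, 0.2797, 0.0006]
[... 1160 characters left out ...]
-0.0737, 0.2968, 0.0037], [-0.0729, 0.2774, -0.0029], [-0.072, 0.2803, -0.0021], [-0.0708, 0.282, 0.0053], [-0.0691, 0.2789, 0.0029], [-0.0689, 0.2832, -0.003], [-0.0684, 0.282, 0.0036], [-0.0684, 0.2777, -0.0013], [-0.0659, 0.2819, -0.0034], [-0.0647, 0.2793, 0.0045], [-0.0643, 0.2741, 0.0004], [-0.0635, 0.2817, 0.0004], [-0.0615, 0.2733, -0.0006], [-0.0609, 0.2767, -0.0003], [-0.0602, 0.2797, 0.0005], [-0.0575, 0.2747, -0.0], [-0.0571, 0.2784, 0.0], [-0.0571, 0.2693, 0.0014], [-0.0566, 0.2731, -0.0039], [-0.0565, 0.2634, 0.0033]]
bowl [0.45719615 0.1693071 ] 0.06291376929133294
post 171 [0.64036563 0.11216134 0.11155957] [0.62656073 0.09013066 0.04156132] [0.65382731 0.14482003 0.16993131]
```

Call:
move_arm(moves=[[[0,0,-0.1],0,1],[[0,0,-0.2],0,1],[[0,0,-0.3],0,1],[[0,0,-0.4],0,1],[[0,0,-0.44],0.2,1],[[0,0,-0.44],0.4,1],[[0,0,-0.44],0.6,1],[[0,0,-0.44],0.8,1]])

```text
clock: 1.8
tcp_pos: [0.2496, 0.5731, 0.4226]
ee_rot: [-3.022, -0.859, -0.001]
ft_force: [0.3, -0.8, -0.6]
grip_width: 0.0872
```

Call:
move_arm(moves=[[[-0.031,0.092,0],0.15,1],[[-0.062,0.184,0],0.3,1],[[-0.093,0.276,0],0.45,1],[[-0.124,0.368,0],0.6,1],[[-0.155,0.46,0],0.75,1],[[-0.186,0.552,0],0.88,1],[[-0.217,0.644,0],1,1],[[-0.247,0.736,0],1,1]])

```text
clock: 2.6
tcp_pos: [0.3403, 0.1939, 0.4226]
ee_rot: [-3.121, 0.356, -0.002]
ft_force: [0.7, -0.5, -0.7]
grip_width: 0.0871
```

```bash
python3 - <<'E'
from h import *
print(calibration('wrist'))
o=get_obs();print(o['tcp_pos'],o['ee_rot'])
R=cv2.Rodrigues(o['ee_rot'])[0];print(R.round(3), np.degrees(np.arctan2(R[1,0],R[0,0])))
print(R.T@(np.array([.424,-.2765,.35])-o['tcp_pos'])/.5)
E
```

```text
{'fx': 342.68248207559316, 'fy': 342.68248207559316, 'cx': 256.3205039174552, 'cy': 186.57769441408337, 'dist': array([-0.0812879,  0.       ,  0.       ,  0.       ,  0.       ]), 'T_tool_cam': array([[ 1.00000000e+00,  2.74456106e-05,  1.43203694e-05,
         7.57058324e-04],
       [-3.03761353e-05,  9.59127532e-01,  2.82974163e-01,
        -7.79701920e-02],
       [-5.96866184e-06, -2.82974164e-01,  9.59127532e-01,
        -1.82151519e-01],
       [ 0.00000000e+00,  0.00000000e+00,  0.00000000e+00,
         1.00000000e+00]])}
[0.34028583 0.19385547 0.42262464] [-3.12087604e+00  3.56433889e-01 -1.95975640e-03]
[[ 0.974 -0.225  0.001]
 [-0.225 -0.974  0.   ]
 [ 0.001 -0.001 -1.   ]] -13.03100899751769
[0.37505342 0.87881688 0.14519815]
```

Call:
move_arm(moves=[[[0.037,0.088,0],0.15,1],[[0.074,0.176,0],0.3,1],[[0.111,0.264,0],0.45,1],[[0.148,0.352,0],0.6,1],[[0.185,0.44,0.02],0.75,1],[[0.222,0.528,0.05],0.88,1],[[0.26,0.616,0.08],1,1],[[0.297,0.7,0.1],1,1]])

```text
clock: 3.4
tcp_pos: [0.4065, -0.1808, 0.3716]
ee_rot: [-2.746, 1.526, -0.0]
ft_force: [0.6, 0.5, 0.7]
grip_width: 0.0869
```

```bash
python3 - <<'E'
from h import *
o=get_obs();print(o['tcp_pos'],o['ee_rot'])
R=cv2.Rodrigues(o['ee_rot'])[0];print(np.degrees(np.arctan2(R[1,0],R[0,0])))
print(R.T@(np.array([.424,-.2765,.27])-o['tcp_pos'])/.5)
E
```

```text
[ 0.40654867 -0.18083958  0.37156187] [-2.74603440e+00  1.52585124e+00 -2.05492692e-04]
-58.118027391313255
[0.18087977 0.07144504 0.20312369]
```

Call:
move_arm(moves=[[[0.06,0.024,0.06],0.09,1],[[0.12,0.048,0.12],0.09,1],[[0.181,0.071,0.18],0.09,1],[[0.181,0.071,0.203],0.09,1],[[0.181,0.071,0.203],0.09,1],[[0.181,0.071,0.203],0.09,1],[[0.181,0.071,0.203],0.09,1],[[0.181,0.071,0.203],0.09,1]])

```text
clock: 4.2
tcp_pos: [0.4257, -0.274, 0.2728]
ee_rot: [2.694, -1.615, 0.005]
ft_force: [0.4, 0.5, -0.1]
grip_width: 0.0871
```

```bash
cat > b.py <<'E'
from h import *
o=get_obs();im,d=capture('wrist');Q=pts('wrist',d,d>0,o)
R=cv2.Rodrigues(o['ee_rot'])[0];print(o['tcp_pos'],np.degrees(np.arctan2(R[1,0],R[0,0])))
b=Q[(abs(Q[:,0]-.424)<.06)&(abs(Q[:,1]+.277)<.06)]
for lo,hi in [(.127,.14),(.095,.14),(.06,.091),(.03,.05)]:
    g=b[(b[:,2]>lo)&(b[:,2]<hi)]
    if len(g)>3: print(lo,len(g),g.mean(0).round(4),cv2.minAreaRect(g[:,:2].astype(np.float32)),g[:,2].max())
import sys; save(sys.argv[1],im)
E
python3 b.py b.png
```

```text
[ 0.42572168 -0.27398791  0.27279255] -61.89433873489238
0.127 275 [ 0.4279 -0.2758  0.1311] ((0.4276871979236603, -0.2756374478340149), (0.019435172900557518, 0.013797368854284286), 28.40955352783203) 0.13380505047546615
0.095 372 [ 0.4296 -0.2746  0.1264] ((0.42787474393844604, -0.2759385406970978), (0.019276371225714684, 0.014752531424164772), 29.320960998535156) 0.13380505047546615
0.06 225 [ 0.4278 -0.2758  0.0825] ((0.4270121455192566, -0.27578842639923096), (0.006255283951759338, 0.05676552653312683), 27.72346305847168) 0.08923428763734653
0.03 564 [ 0.4314 -0.2736  0.0374] ((0.4271300137042999, -0.2760273218154907), (0.04419387876987457, 0.04704540967941284), 27.674203872680664) 0.04985239243814482
```

View pics/b.png

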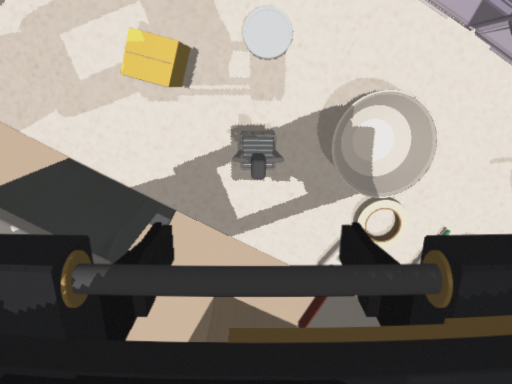

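The wrist view has the basket at (258,155) with the grip at (258,165) and the bail in line with the jaws. I'll descend.

Call:
move_arm(moves=[[[0.005,-0.001,0.08],0,1],[[0.005,-0.001,0.16],0,1],[[0.005,-0.001,0.22],0,1],[[0.005,-0.001,0.27],0,1],[[0.005,-0.001,0.3],0,1],[[0.005,-0.001,0.325],0,1],[[0.005,-0.001,0.325],0,1],[[0.005,-0.001,0.325],0,1]])

```text
clock: 5.05
tcp_pos: [0.4272, -0.2767, 0.1094]
ee_rot: [2.693, -1.617, 0.002]
ft_force: [-0.4, 0.5, -0.1]
grip_width: 0.0872
```

Call:
move_arm(moves=[[[0,0,0],0,-0.3],[[0,0,0],0,-0.8],[[0,0,0],0,-1],[[0,0,0],0,-1],[[0,0,0],0,-1],[[0,0,0],0,-1],[[0,0,0],0,-1],[[0,0,0],0,-1]], grip_force=30)

```text
clock: 5.85
tcp_pos: [0.4265, -0.2762, 0.1083]
ee_rot: [-2.693, 1.617, 0.0]
ft_force: [-0.2, 0.6, 0.2]
grip_width: 0.0309
```

Call:
move_arm(moves=[[[0,0,0],0,-1],[[0,0,0],0,-1],[[0,0,0],0,-1],[[0,0,0],0,-1],[[0,0,0],0,-1],[[0,0,0],0,-1],[[0,0,0],0,-1],[[0,0,0],0,-1]])

```text
clock: 6.65
tcp_pos: [0.4265, -0.2762, 0.1083]
ee_rot: [-2.693, 1.617, 0.0]
ft_force: [-2.0, 1.1, -0.7]
grip_width: 0.0129
```

Call:
move_arm(moves=[[[0,0,-0.01],0,-1],[[0,0,-0.03],0,-1],[[0,0,-0.06],0,-1],[[0,0,-0.12],0,-1],[[0,0,-0.2],0,-1],[[0,0,-0.28],0,-1],[[0,0,-0.36],0,-1],[[0,0,-0.44],0,-1]])

```text
clock: 7.45
tcp_pos: [0.4263, -0.276, 0.3314]
ee_rot: [2.693, -1.617, 0.002]
ft_force: [0.8, 0.2, -5.0]
grip_width: 0.0131
```

Call:
move_arm(moves=[[[0,0,-0.06],0,-1],[[0,0,-0.1],0,-1],[[0,0,-0.1],0,-1],[[0,0,-0.1],0,-1],[[0,0,-0.1],0,-1],[[0,0,-0.1],0,-1],[[0,0,-0.1],0,-1],[[0,0,-0.1],0,-1]])

```text
clock: 8.25
tcp_pos: [0.4264, -0.2761, 0.3776]
ee_rot: [-2.693, 1.617, 0.002]
ft_force: [0.4, 0.2, -4.4]
grip_width: 0.0131
```

```bash
python3 - <<'E'
from h import *
f=[]
for i in range(4):
    o=get_obs();f.append(o['ft_force']);im,d=capture('wrist')
print(np.mean(f,0),o['clock'],o['tcp_pos'],o['ee_rot'],o['joint_positions'],o['grip_width'])
save('c.png',im)
s,ds=capture('scene')
# basket in hand from scene
Q=pts('scene',ds,ds>0);t=o['tcp_pos'];b=Q[(np.linalg.norm(Q[:,:2]-t[:2],axis=1)<.05)&(Q[:,2]<t[2]+.0)&(Q[:,2]>t[2]-.13)]
print(len(b),b[:,2].min()-t[2])
Z=b[:,2]-t[2]
for lo,hi in [(-.045,-.015),(-.08,-.06),(-.11,-.09)]:
    g=b[(Z>lo)&(Z<hi)]
    if len(g)>3: print(lo,len(g),g.mean(0)-t,cv2.minAreaRect(g[:,:2].astype(np.float32)))
save('c0.png',s)
E
```

```text
[ 0.338647   -0.11990228 -4.89568329] 8.4 [ 0.42652324 -0.27621322  0.37814575] [-2.69330845e+00  1.61720416e+00  4.95820908e-04] [-7.29979320e-01 -1.16020263e-01  1.55312083e+00 -5.58067684e-06
  1.70481242e+00  3.51524443e-01] 0.013057987433433924
1020 -0.10844676585571034
-0.045 146 [-0.00302346 -0.00178229 -0.02868974] ((0.42283183336257935, -0.27914124727249146), (0.010747590102255344, 0.05817868933081627), 28.280406951904297)
-0.08 412 [-0.00365228 -0.00343771 -0.07150476] ((0.4251982271671295, -0.2783273160457611), (0.04473051428794861, 0.04918821528553963), 26.908967971801758)
-0.11 242 [-0.01489451 -0.00628003 -0.09928599] ((0.4245557188987732, -0.2783324122428894), (0.04329967498779297, 0.04413969814777374), 27.53896141052246)
```

View pics/c.png

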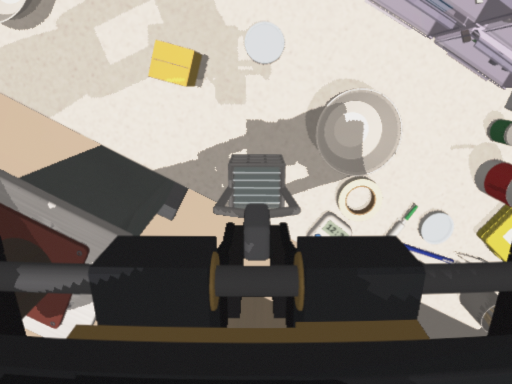

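The basket is held squarely, with the bail spread either side of the fingers at (256,205) and the slides visible below. It weighs about 0.5 kg. Next I'll carry it round to a point outside the hook.

Call:
move_arm(moves=[[[-0.04,-0.019,0],0.06,-1],[[-0.12,-0.057,0],0.18,-1],[[-0.2,-0.095,0],0.32,-1],[[-0.28,-0.132,0],0.46,-1],[[-0.36,-0.17,0],0.6,-1],[[-0.44,-0.208,0],0.74,-1],[[-0.52,-0.246,0],0.88,-1],[[-0.6,-0.284,0],0.971,-1]])

```text
clock: 9.3
tcp_pos: [0.4105, 0.057, 0.3788]
ee_rot: [-1.892, 2.507, -0.001]
ft_force: [1.0, 0.1, -5.4]
grip_width: 0.013
```

```bash
cat > p.py <<'E'
from h import *
def report(S=None,yaw=None):
    o=get_obs();R=cv2.Rodrigues(o['ee_rot'])[0]
    print('t',round(o['clock'],2),'tcp',o['tcp_pos'].round(4),'yaw',np.degrees(np.arctan2(R[1,0],R[0,0])).round(2),'F',o['ft_force'].round(1),'q',o['joint_positions'].round(2),'w',round(o['grip_width'],4))
    return o,R
E
python3 - <<'E'
from p import *
o,R=report(); print(R.T@(np.array([.404,.183,.378])-o['tcp_pos'])/.5)
E
```

```text
t 9.3 tcp [0.4105 0.057  0.3788] yaw -105.92 F [ 1.   0.1 -5.4] q [-0.05 -0.35  1.75  0.    1.75  1.8 ] w 0.013
[-0.23885846  0.08161117  0.00148835]
```

Call:
move_arm(moves=[[[-0.05,0.025,0],0,-1],[[-0.12,0.05,0],0,-1],[[-0.19,0.07,0],0,-1],[[-0.238,0.089,0],0,-1],[[-0.238,0.089,0],0,-1],[[-0.238,0.089,0.03],0,-1],[[-0.238,0.089,0.06],0,-1],[[-0.238,0.089,0.09],0,-1]])

```text
clock: 10.1
tcp_pos: [0.3998, 0.1809, 0.3312]
ee_rot: [1.895, -2.503, -0.001]
ft_force: [0.3, -0.9, -4.2]
grip_width: 0.0132
```

```bash
cat > arm.py <<'E'
from p import *
import sys
psi=np.radians(-15.8); ex=np.array([np.cos(psi),np.sin(psi)]); ey=np.array([-ex[1],ex[0]]); Piv=np.array([.647,.1147])
def look(tag,cams=('wrist','scene','side')):
    for c in cams:
        o=get_obs(); im,d=capture(c); save(f'{tag}_{c}.png',im)
        Q=pts(c,d,d>0,o); L=np.c_[(Q[:,:2]-Piv)@ex,(Q[:,:2]-Piv)@ey,Q[:,2]]
        np.savez(f'/tmp/{tag}_{c}',L=L,d=d,im=im)
        yield c,o,im,L
E
python3 - <<'E'
from arm import *
report()
for c,o,im,L in look('d'):
    t=np.r_[(o['tcp_pos'][:2]-Piv)@ex,(o['tcp_pos'][:2]-Piv)@ey,o['tcp_pos'][2]]; print(c,'tcp stand',t.round(4))
    z=.2-L[:,0]*np.tan(.4)   # axis height
    m=(L[:,0]<-.03)&(L[:,0]>-.21)&(abs(L[:,1])<.025)&(abs(L[:,2]-z)<.03)
    g=L[m]; print(len(g))
    for a in np.arange(-.21,-.03,.01):
        h=g[(g[:,0]>=a)&(g[:,0]<a+.01)]
        if len(h)>2: print(round(a,3),len(h),'y',h[:,1].min().round(4),np.median(h[:,1]).round(4),h[:,1].max().round(4),'n',np.percentile((h[:,2]-.2)*np.cos(.4)+h[:,0]*np.sin(.4),[5,50,95]).round(4),'zmax',h[:,2].max().round(4))
E
```

```text
t 10.1 tcp [0.3998 0.1809 0.3312] yaw -105.74 F [ 0.3 -0.9 -4.2] q [ 0.25 -0.29  1.79 -0.    1.65  2.09] w 0.0132
wrist tcp stand [-0.2559 -0.0036  0.3312]
1999
-0.21 22 y 0.0001 0.0034 0.0067 n [0.0002 0.0018 0.0035] zmax 0.2885
-0.2 219 y -0.0012 0.0029 0.008 n [0.0021 0.0155 0.0191] zmax 0.303
-0.19 240 y -0.0012 0.0034 0.0081 n [0.0025 0.005  0.0069] zmax 0.3004
-0.18 266 y -0.0052 0.0034 0.0118 n [-0.0021  0.0047  0.0063] zmax 0.2828
-0.17 392 y -0.0065 0.0033 0.013 n [0.0011 0.0067 0.0105] zmax 0.2817
-0.16 229 y -0.0011 0.0035 0.0085 n [0.0022 0.0048 0.0063] zmax 0.2743
-0.15 212 y -0.0011 0.0036 0.0086 n [0.0024 0.0048 0.0063] zmax 0.2704
-0.14 199 y -0.0011 0.003 0.0079 n [0.0025 0.0048 0.0063] zmax 0.2666
-0.13 200 y -0.001 0.0037 0.008 n [0.0026 0.0048 0.0062] zmax 0.2613
-0.12 20 y -0.001 0.0035 0.0081 n [0.0021 0.004  0.0062] zmax 0.258
scene tcp stand [-0.2568 -0.0042  0.3282]
222
-0.21 6 y -0.0025 -0.002 0.0011 n [-0.0021  0.0006  0.0048] zmax 0.2906
-0.2 26 y -0.007 -0.002 0.0039 n [-0.0017  0.0057  0.016 ] zmax 0.3012
-0.19 12 y -0.0068 -0.0037 0.0004 n [-0.0004  0.0
[... 1790 characters left out ...]
0056 n [-0.0018  0.0016  0.0053] zmax 0.2592
-0.12 10 y -0.0035 -0.0014 0.0024 n [-0.0019  0.001   0.0046] zmax 0.2538
-0.11 9 y -0.0057 -0.0016 0.0042 n [-0.0025  0.0006  0.0025] zmax 0.2473
-0.1 9 y -0.0061 -0.0014 0.0055 n [-0.0031  0.0018  0.0027] zmax 0.2439
-0.09 9 y -0.0024 0.0001 0.0028 n [-0.0042  0.0015  0.0033] zmax 0.2411
-0.08 8 y -0.0025 -0.0007 0.0027 n [-0.003   0.0003  0.0028] zmax 0.2355
-0.07 9 y -0.0046 -0.0022 0.0029 n [-0.0043  0.0006  0.0046] zmax 0.2324
-0.06 9 y -0.0027 -0.0006 0.0029 n [-0.0038  0.0024  0.0049] zmax 0.2297
-0.05 9 y -0.0055 -0.0021 0.0031 n [-0.0029  0.0018  0.0043] zmax 0.2259
-0.04 7 y -0.0061 -0.0008 0.0044 n [-0.0037  0.0014  0.0033] zmax 0.2187
```

View pics/d_wrist.png

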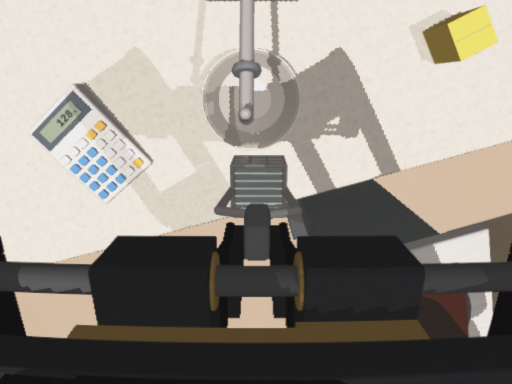

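The wrist view looks inward along the arm: the hook tip is at (245,113), the collar at (247,69), and the basket's slides at (258,185), short of the tip. The rod lies slightly to one side of the basket axis. I'll get the saddle position along the arm.

```bash
python3 - <<'E'
from arm import *
L=np.load('/tmp/d_wrist.npz')['L']
r=-L[:,0]*np.cos(.4)+(L[:,2]-.2)*np.sin(.4); n=(L[:,2]-.2)*np.cos(.4)+L[:,0]*np.sin(.4)
m=(abs(L[:,1]-.0035)<.013)&(r>.16)&(r<.24)&(abs(n)<.03)
for a in np.arange(.16,.235,.0025):
    h=m&(r>=a)&(r<a+.0025)
    if h.sum()>2: print(round(a,4),h.sum(),'n',np.percentile(n[h],[5,50,98]).round(4),'yw',(L[h,1].max()-L[h,1].min()).round(4))
# bail/block as seen by the wrist now
t=np.array([-.2559,-.0036,.3312])
D=L-t
for lo,hi in [(-.03,-.012),(-.08,-.06)]:
    g=D[(abs(D[:,0])<.04)&(abs(D[:,1])<.04)&(D[:,2]>lo)&(D[:,2]<hi)]
    if len(g)>3: print(lo,len(g),g.mean(0).round(4),cv2.minAreaRect(g[:,:2].astype(np.float32)))
E
```

```text
0.16 51 n [0.0019 0.0051 0.0067] yw 0.0096
0.1625 52 n [0.002  0.0048 0.0067] yw 0.0096
0.165 51 n [0.0023 0.0049 0.0062] yw 0.0095
0.1675 56 n [0.0015 0.0048 0.0063] yw 0.0095
0.17 48 n [0.0029 0.0047 0.0067] yw 0.0095
0.1725 50 n [0.002  0.0047 0.0063] yw 0.0095
0.175 36 n [0.0035 0.0052 0.0063] yw 0.0094
0.1775 35 n [0.0058 0.0085 0.0101] yw 0.0179
0.18 106 n [0.0024 0.0091 0.0113] yw 0.0195
0.1825 228 n [-0.0023  0.0057  0.0106] yw 0.0188
0.185 56 n [0.0024 0.0049 0.0062] yw 0.0093
0.1875 53 n [0.0024 0.0047 0.0063] yw 0.0093
0.19 51 n [0.0027 0.0052 0.0067] yw 0.0094
0.1925 55 n [0.0022 0.0051 0.0065] yw 0.0094
0.195 55 n [0.0026 0.0047 0.0066] yw 0.0093
0.1975 54 n [0.0025 0.0049 0.0061] yw 0.0093
0.2 57 n [0.0025 0.0051 0.0067] yw 0.0093
0.2025 55 n [0.0025 0.0048 0.0064] yw 0.0092
0.205 53 n [0.0024 0.0049 0.0068] yw 0.0092
0.2075 38 n [0.0025 0.0046 0.0064] yw 0.0092
0.21 10 n [0.0019 0.0045 0.0158] yw 0.0092
0.2125 33 n [0.0028 0.0173 0.019 ] yw 0.0091
0.215 70 n [0.0014 0.0173 0.0195] yw 0.0092
0.2175 112 n [0.0012 0.0142 0.0192] yw 0.007
-0.03 594 [ 0.0013 -0.0009 -0.0234] ((0.0036698225885629654, -0.0005396045744419098), (0.05688297748565674, 0.013207579962909222), 89.74063873291016)
-0.08 1840 [ 0.0043 -0.0015 -0.0726] ((-8.903443813323975e-06, -0.0012777093797922134), (0.043350040912628174, 0.04791919142007828), 0.3770343065261841)
```

Call:
move_arm(moves=[[[-0.008,-0.01,0],0,-1],[[-0.016,-0.03,0],0,-1],[[-0.016,-0.05,0],0,-1],[[-0.016,-0.07,0],0,-1],[[-0.016,-0.09,0],0,-1],[[-0.016,-0.092,0],0,-1],[[-0.016,-0.092,0],0,-1],[[-0.016,-0.092,0],0,-1]])

```text
clock: 11.05
tcp_pos: [0.4464, 0.1772, 0.3332]
ee_rot: [1.898, -2.503, -0.001]
ft_force: [-0.5, -0.3, -5.4]
grip_width: 0.0132
```

```bash
cat > w.py <<'E'
from arm import *
tag=sys.argv[1]; n=int(sys.argv[2]) if len(sys.argv)>2 else 4
T=[];F=[];G=[]
for i in range(n):
    for c,o,im,L in look(tag,('wrist',)):
        T.append(o['tcp_pos']);F.append(o['ft_force'])
    r=-L[:,0]*np.cos(.4)+(L[:,2]-.2)*np.sin(.4); k=(L[:,2]-.2)*np.cos(.4)+L[:,0]*np.sin(.4)
    m=(abs(L[:,1]-.0035)<.007)&(k>.012)&(k<.024)&(r>.205)&(r<.225); G.append(np.r_[np.median(L[m],0),m.sum()] if m.any() else np.zeros(4))
T=np.mean(T,0); t=np.r_[(T[:2]-Piv)@ex,(T[:2]-Piv)@ey,T[2]]
S=np.array([-.1802,.0035,.282]); b=t+[.0005,-.001,-.0223]
print('clock',o['clock'],'tcp',T.round(4),'stand',t.round(4),'bail-saddle mm',((b-S)*1e3).round(1),'F',np.mean(F,0).round(2),'tip',np.mean(G,0).round(4))
E
python3 w.py e
```

```text
clock 11.2 tcp [0.4464 0.1773 0.3334] stand [-0.2101  0.0056  0.3334] bail-saddle mm [-29.4   1.1  29.1] F [-0.1  -0.13 -5.09] tip [-1.9260e-01  3.5000e-03  3.0040e-01  1.1425e+02]
```

Call:
move_arm(moves=[[[0.002,0,0.004],0,-1],[[0.002,0,0.008],0,-1],[[0.002,-0.006,0.008],0,-1],[[0.002,-0.012,0.008],0,-1],[[0.002,-0.018,0.008],0,-1],[[0.002,-0.024,0.008],0,-1],[[0.002,-0.024,0.008],0,-1],[[0.002,-0.024,0.008],0,-1]])

```text
clock: 12.05
tcp_pos: [0.4579, 0.1729, 0.3293]
ee_rot: [1.898, -2.503, -0.0]
ft_force: [-0.7, 1.6, -5.3]
grip_width: 0.0131
```

```bash
python3 w.py f 2; python3 - <<'E'
from h import *
s,_=capture('scene');im=np.load('/tmp/f_wrist.npz')['im']
a=cv2.resize(im[0:300,130:390],None,fx=1.5,fy=1.5);b=cv2.resize(s[130:230,160:260],(400,400));b=cv2.copyMakeBorder(b,0,50,0,0,cv2.BORDER_CONSTANT)
save('f2.png',np.hstack([a,b]))
E
```

```text
clock 12.1 tcp [0.4579 0.173  0.3293] stand [-0.1978  0.0046  0.3293] bail-saddle mm [-17.1   0.1  25. ] F [ 0.22  1.07 -5.43] tip [-1.911e-01  3.400e-03  2.998e-01  6.550e+01]
```

View pics/f2.png

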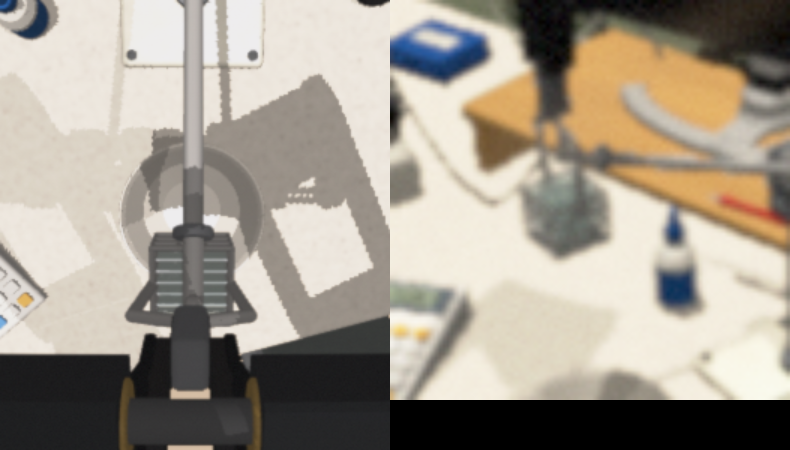

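The rod and tip run centred into the bail opening, with the basket's slides below the rod, and the scene crop agrees. I'll pass over the tip on a slightly falling path.

Call:
move_arm(moves=[[[0,-0.005,0],0,-1],[[0,-0.01,0.001],0,-1],[[0,-0.015,0.002],0,-1],[[0,-0.02,0.0034],0,-1],[[0,-0.028,0.006],0,-1],[[0,-0.036,0.008],0,-1],[[0,-0.044,0.01],0,-1],[[0,-0.044,0.01],0,-1]])

```text
clock: 13.0
tcp_pos: [0.4796, 0.1668, 0.324]
ee_rot: [1.897, -2.504, 0.0]
ft_force: [1.7, 0.8, -4.4]
grip_width: 0.013
```

```bash
python3 w.py g 3
```

```text
clock 13.1 tcp [0.4793 0.1669 0.3241] stand [-0.1756  0.0045  0.3241] bail-saddle mm [ 5.1  0.  19.8] F [-0.26 -0.12 -4.72] tip [0. 0. 0. 0.]
```

Call:
move_arm(moves=[[[0,0,0.004],0,-1],[[0,0,0.01],0,-1],[[0,0,0.016],0,-1],[[0,0,0.022],0,-1],[[0,0,0.028],0,-1],[[0,0,0.034],0,-1],[[0,0,0.034],0,-1],[[0,0,0.034],0,-1]])

```text
clock: 13.95
tcp_pos: [0.479, 0.167, 0.3073]
ee_rot: [1.898, -2.503, -0.0]
ft_force: [-0.1, -0.5, -4.4]
grip_width: 0.0129
```

```bash
python3 w.py i 3; python3 - <<'E'
from h import *
im=np.load('/tmp/i_wrist.npz')['im'];save('i2.png',cv2.resize(im[40:280,150:370],None,fx=2.4,fy=2.4))
E
```

```text
clock 14.05 tcp [0.4791 0.167  0.3074] stand [-0.1758  0.0047  0.3074] bail-saddle mm [4.9 0.2 3.1] F [ 0.03 -0.15 -4.85] tip [0. 0. 0. 0.]
```

View pics/i2.png

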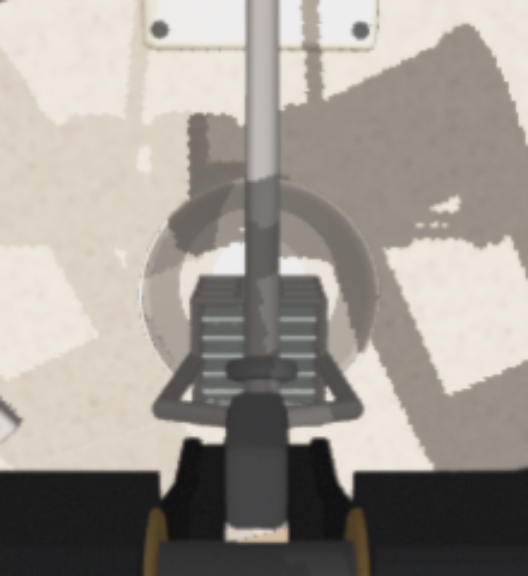

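The collar sits inward of the bail and the tip is behind the grip block, so the bail is over the saddle gap and centred. Now I'll lower it along the arm's arc.

Call:
move_arm(moves=[[[0,0,0.005],0,-1],[[0,0,0.01],0,-1],[[0,0.003,0.017],0,-1],[[0,0.006,0.025],0,-1],[[0,0.009,0.033],0,-1],[[0,0.012,0.042],0,-1],[[0,0.015,0.05],0,-1],[[0,0.015,0.05],0,-1]])

```text
clock: 14.9
tcp_pos: [0.4714, 0.169, 0.2815]
ee_rot: [1.898, -2.503, -0.001]
ft_force: [0.3, -0.5, -4.2]
grip_width: 0.0129
```

```bash
cat > w2.py <<'E'
from arm import *
n=int(sys.argv[1]);T=[];F=[];M=[]
for i in range(n):
    o=get_obs();T.append(o['tcp_pos']);F.append(o['ft_force']);M.append(o['ft_torque']);im,d=capture('wrist')
T=np.mean(T,0); t=np.r_[(T[:2]-Piv)@ex,(T[:2]-Piv)@ey,T[2]]; F=np.array(F)
L=pts('wrist',d,d>0,o);L=np.c_[(L[:,:2]-Piv)@ex,(L[:,:2]-Piv)@ey,L[:,2]]
m=(L[:,0]<-.06)&(L[:,0]>t[0]+.035)&(abs(L[:,1]-.0035)<.003)&(L[:,2]>.1)
p=np.polyfit(L[m,0],L[m,2],1); a=-np.arctan(p[0])
f=F.mean(0);print('clock',round(o['clock'],2),'stand',t.round(4),'F stand',(f[:2]@ex).round(2),(f[:2]@ey).round(2),f[2].round(2),'sd',(F[:,2].std()/n**.5).round(2),'M',np.mean(M,0).round(3),'theta',(.4-a).round(3),'grip',o['grip_width'].round(4))
z=t[2]-.0223; a=np.arcsin((z-.2055)/.193); print('kin theta',(.4-a).round(3),'x follow err mm',((t[0]+.0005)-(-.193*np.cos(a)+.0055*np.sin(a)))*1e3)
np.savez('/tmp/last',im=im)
E
python3 w2.py 6
```

```text
Traceback (most recent call last):
  File "w2.py", line 9, in <module>
    f=F.mean(0);print('clock',round(o['clock'],2),'stand',t.round(4),'F stand',(f[:2]@ex).round(2),(f[:2]@ey).round(2),f[2].round(2),'sd',(F[:,2].std()/n**.5).round(2),'M',np.mean(M,0).round(3),'theta',(.4-a).round(3),'grip',o['grip_width'].round(4))
                                                                                                                                                                                                                                 ^^^^^^^^^^^^^^^^^^^^^
AttributeError: 'float' object has no attribute 'round'
```

```bash
sed -i "s/o\['grip_width'\].round(4)/round(o['grip_width'],4)/" w2.py; python3 w2.py 5
```

```text
clock 15.4 stand [-0.1832  0.0046  0.2825] F stand 0.1 -0.19 -3.31 sd 0.23 M [-0.12   0.17   0.007] theta 0.116 grip 0.013
kin theta 0.113 x follow err mm 0.7931742794842767
```

Call:
move_arm(moves=[[[0,0.004,0.014],0,-1],[[0,0.008,0.028],0,-1],[[0,0.012,0.043],0,-1],[[0,0.015,0.058],0,-1],[[0,0.018,0.073],0,-1],[[0,0.02,0.088],0,-1],[[0,0.021,0.1],0,-1],[[0,0.021,0.109],0,-1]])

```text
clock: 16.25
tcp_pos: [0.4616, 0.1718, 0.2273]
ee_rot: [1.898, -2.503, -0.0]
ft_force: [1.7, -1.3, -1.0]
grip_width: 0.0132
```

```bash
python3 w2.py 6
```

```text
clock 16.5 stand [-0.194   0.0045  0.2274] F stand 1.19 -1.1 -1.44 sd 0.24 M [-0.285 -0.026  0.019] theta 0.399 grip 0.0131
kin theta 0.402 x follow err mm -0.504143141805663
```

Call:
move_arm(moves=[[[0,0,0.006],0,-1],[[0,0,0.014],0,-1],[[0,0,0.022],0,-1],[[0,-0.001,0.03],0,-1],[[0,-0.001,0.04],0,-1],[[0,-0.002,0.05],0,-1],[[0,-0.003,0.058],0,-1],[[0,-0.003,0.058],0,-1]])

```text
clock: 17.35
tcp_pos: [0.4629, 0.1715, 0.198]
ee_rot: [1.898, -2.503, -0.001]
ft_force: [0.1, -1.2, -0.5]
grip_width: 0.0129
```

```bash
python3 w2.py 8
```

```text
clock 17.7 stand [-0.1924  0.0046  0.1988] F stand -0.05 -0.89 -0.62 sd 0.09 M [-0.265  0.21   0.002] theta 0.548 grip 0.0133
kin theta 0.551 x follow err mm -0.28025386904723115
```

Call:
move_arm(moves=[[[0.001,0,0.004],0,-1],[[0.002,-0.001,0.008],0,-1],[[0.003,-0.002,0.012],0,-1],[[0.003,-0.003,0.016],0,-1],[[0.003,-0.003,0.02],0,-1],[[0.003,-0.004,0.024],0,-1],[[0.003,-0.005,0.027],0,-1],[[0.003,-0.005,0.027],0,-1]])

```text
clock: 18.55
tcp_pos: [0.465, 0.1695, 0.185]
ee_rot: [1.898, -2.503, -0.001]
ft_force: [-1.9, 2.3, -0.4]
grip_width: 0.013
```

```bash
python3 w2.py 10
```

```text
clock 19.0 stand [-0.1899  0.0032  0.1853] F stand -1.89 2.26 -0.7 sd 0.12 M [0.575 0.434 0.012] theta 0.622 grip 0.0128
kin theta 0.622 x follow err mm 0.029859080504929247
```

Call:
move_arm(moves=[[[-0.001,0.001,0],0,-1],[[-0.002,0.002,0],0,-1],[[-0.002,0.002,0],0,-1],[[-0.002,0.002,0],0,-1],[[-0.002,0.002,0],0,-1],[[-0.002,0.002,0],0,-1],[[-0.002,0.002,0],0,-1],[[-0.002,0.002,0],0,-1]])

```text
clock: 19.85
tcp_pos: [0.4646, 0.1705, 0.1854]
ee_rot: [-1.898, 2.503, -0.0]
ft_force: [-0.5, -0.2, -1.0]
grip_width: 0.0131
```

```bash
python3 w2.py 10
```

```text
clock 20.3 stand [-0.1908  0.004   0.1854] F stand -0.3 -0.24 -0.27 sd 0.16 M [-0.061  0.196 -0.011] theta 0.623 grip 0.0132
kin theta 0.622 x follow err mm -0.7817812247954414
```

Call:
move_arm(moves=[[[0,0,0.003],0,-1],[[0,-0.001,0.006],0,-1],[[0,-0.002,0.009],0,-1],[[0,-0.003,0.012],0,-1],[[0,-0.003,0.014],0,-1],[[0,-0.003,0.014],0,-1],[[0,-0.003,0.014],0,-1],[[0,-0.003,0.014],0,-1]])

```text
clock: 21.15
tcp_pos: [0.4659, 0.1702, 0.1784]
ee_rot: [1.898, -2.503, -0.0]
ft_force: [-0.3, 0.0, -0.1]
grip_width: 0.0128
```

```bash
python3 w2.py 20
```

```text
clock 22.1 stand [-0.1893  0.0041  0.1784] F stand -0.64 -0.51 -0.17 sd 0.1 M [-0.086  0.275  0.005] theta 0.66 grip 0.0132
kin theta 0.659 x follow err mm -0.8634011088423377
```

Call:
move_arm(moves=[[[0.0005,0.001,0],0,-1],[[0.0005,0.001,0],0,-1],[[0.0005,0.001,0],0,-1],[[0.0005,0.001,0],0,-1],[[0.0005,0.001,0],0,-1],[[0.0005,0.001,0],0,-1],[[0.0005,0.001,0],0,-1],[[0.0005,0.001,0],0,-1]])

```text
clock: 22.95
tcp_pos: [0.4655, 0.1701, 0.1784]
ee_rot: [-1.898, 2.503, -0.0]
ft_force: [-0.4, -0.3, 0.4]
grip_width: 0.0127
```

```bash
python3 w2.py 20; python3 - <<'E'
from h import *
im=np.load('/tmp/last.npz')['im'];s,_=capture('side')
save('k.png',np.hstack([cv2.resize(im[40:290,130:390],(416,400)),cv2.resize(s[140:260,160:275],(383,400))]))
E
```

```text
clock 23.9 stand [-0.1898  0.0039  0.1784] F stand 0.43 0.2 0.24 sd 0.09 M [-0.017  0.025 -0.005] theta 0.659 grip 0.013
kin theta 0.659 x follow err mm -1.3242665583335644
```

View pics/k.png

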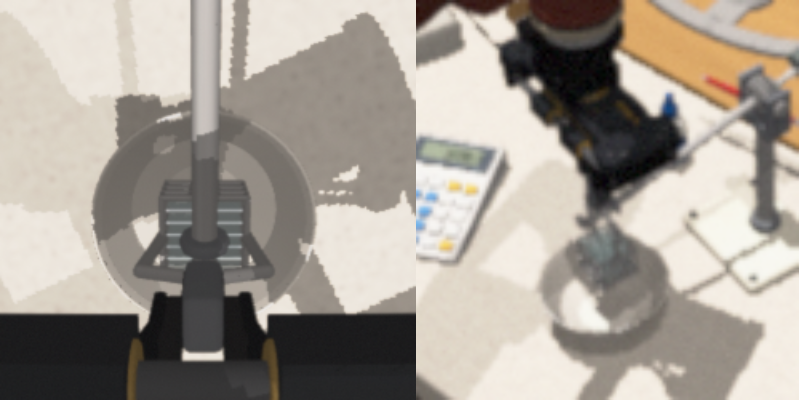

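Both views agree: the bail is on the saddle between collar and tip, and the basket hangs inside the bowl rim without touching it. Forces and moments are near zero, so the arm carries the weight. I'll relax the grip, then open.

Call:
move_arm(moves=[[[0,-0.0005,0],0,-1],[[0,-0.0005,0],0,-1],[[0,-0.0005,0],0,-1],[[0,-0.0005,0],0,-1],[[0,-0.0005,0],0,-1],[[0,-0.0005,0],0,-1],[[0,-0.0005,0],0,-1],[[0,-0.0005,0],0,-1]], grip_force=4)

```text
clock: 24.8
tcp_pos: [0.4655, 0.17, 0.1783]
ee_rot: [1.898, -2.503, -0.0]
ft_force: [-1.3, 0.6, -0.6]
grip_width: 0.0141
```

```bash
python3 w2.py 12
```

```text
clock 25.35 stand [-0.1896  0.0038  0.1783] F stand -1.39 -0.33 -0.16 sd 0.09 M [ 0.019  0.41  -0.013] theta 0.658 grip 0.0137
kin theta 0.659 x follow err mm -1.1748085507089223
```

Call:
move_arm(moves=[[[0,0.0004,0],0,-1],[[0,0.0004,0],0,-1],[[0,0.0004,0],0,-1],[[0,0.0004,0],0,-1],[[0,0.0004,0],0,-1],[[0,0.0004,0],0,-1],[[0,0.0004,0],0,-1],[[0,0.0004,0],0,-1]])

```text
clock: 26.2
tcp_pos: [0.4654, 0.1701, 0.1783]
ee_rot: [1.898, -2.503, -0.0]
ft_force: [-1.6, -0.6, -0.8]
grip_width: 0.0144
```

```bash
python3 w2.py 12
```

```text
clock 26.75 stand [-0.1898  0.0039  0.1783] F stand -1.16 -0.22 -0.03 sd 0.12 M [-0.005  0.338  0.001] theta 0.659 grip 0.0142
kin theta 0.659 x follow err mm -1.2985555283176464
```

Call:
move_arm(moves=[[[0,0,0],0,-1],[[0,0.001,-0.002],0,-1],[[0,0.002,-0.004],0,-1],[[0,0.003,-0.006],0,-1],[[0,0.003,-0.008],0,-1],[[0,0.003,-0.009],0,-1],[[0,0.003,-0.009],0,-1],[[0,0.003,-0.009],0,-1]], grip_force=12)

```text
clock: 27.6
tcp_pos: [0.4641, 0.1705, 0.1829]
ee_rot: [-1.898, 2.503, -0.0]
ft_force: [0.6, -0.6, -1.4]
grip_width: 0.0138
```

```bash
python3 w2.py 20
```

```text
clock 28.55 stand [-0.1912  0.0039  0.1828] F stand 0.52 -0.17 -0.31 sd 0.13 M [-0.081  0.069  0.006] theta 0.632 grip 0.0135
kin theta 0.635 x follow err mm -1.773267847962473
```

Call:
move_arm(moves=[[[0,0,0.002],0,-1],[[0,0,0.004],0,-1],[[0,-0.0005,0.005],0,-1],[[0,-0.0005,0.005],0,-1],[[0,-0.0005,0.005],0,-1],[[0,-0.0005,0.005],0,-1],[[0,-0.0005,0.005],0,-1],[[0,-0.0005,0.005],0,-1]])

```text
clock: 29.4
tcp_pos: [0.4643, 0.1704, 0.1804]
ee_rot: [-1.898, 2.503, -0.0]
ft_force: [1.3, -0.9, 0.3]
grip_width: 0.0136
```

```bash
python3 w2.py 20
```

```text
clock 30.35 stand [-0.191   0.0039  0.1804] F stand 0.81 -0.3 0.1 sd 0.09 M [-0.111 -0.023 -0.003] theta 0.647 grip 0.0135
kin theta 0.648 x follow err mm -2.084275927189627
```

Call:
move_arm(moves=[[[0,-0.0004,0],0,-1],[[0,-0.0004,0],0,-1],[[0,-0.0004,0],0,-1],[[0,-0.0004,0],0,-0.65],[[0,-0.0004,0],0,-0.6],[[0,-0.0004,0],0,-0.5],[[0,-0.0004,0],0,-0.4],[[0,-0.0004,0],0,-0.3]], grip_force=4)

```text
clock: 31.2
tcp_pos: [0.4645, 0.1704, 0.1804]
ee_rot: [-1.898, 2.503, 0.0]
ft_force: [0.3, 0.0, -0.6]
grip_width: 0.0272
```

```bash
python3 w2.py 4
```

```text
clock 31.35 stand [-0.1908  0.0039  0.1804] F stand 0.15 -0.14 -0.2 sd 0.2 M [-0.02   0.184  0.023] theta 0.656 grip 0.03
kin theta 0.648 x follow err mm -1.8778588612295422
```

Call:
move_arm(moves=[[[0,0,0],0,-0.2],[[0,0,0],0,0],[[0,0,0],0,0.2],[[0,0,0],0,0.3],[[0,0,0],0,0.3],[[0,0,0],0,0.3],[[0,0,0],0,0.3],[[0,0,0],0,0.3]])

```text
clock: 32.2
tcp_pos: [0.4644, 0.1704, 0.1804]
ee_rot: [1.898, -2.503, 0.0]
ft_force: [0.5, -0.0, 0.1]
grip_width: 0.0561
```

```bash
python3 w2.py 3; python3 -c "
from h import *
im=np.load('/tmp/last.npz')['im'];save('m.png',im)"
```

```text
clock 32.3 stand [-0.1908  0.0039  0.1803] F stand 0.37 -0.11 -0.15 sd 0.11 M [-0.032  0.171 -0.018] theta 0.656 grip 0.0564
kin theta 0.648 x follow err mm -1.8946201440761812
```

View pics/m.png

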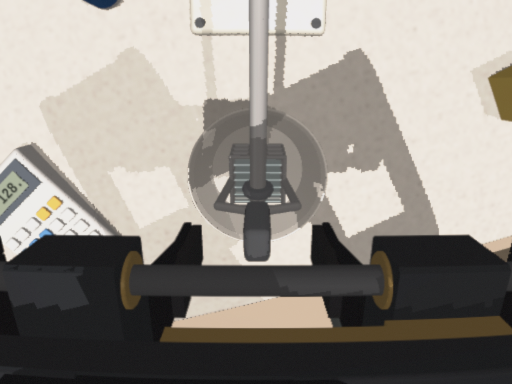

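The jaws are clear of the block at (257,230) and the basket hangs centred over the bowl. The arm moved only about 0.009 rad at release. I'll retreat straight up.

Call:
move_arm(moves=[[[0,0,-0.02],0,0.3],[[0,0,-0.05],0,0.3],[[0,0,-0.09],0,0.3],[[0,0,-0.14],0,0.3],[[0,0,-0.2],0,0.3],[[0,0,-0.26],0,0.3],[[0,0,-0.3],0,0.3],[[0,0,-0.3],0,0.3]])

```text
clock: 33.15
tcp_pos: [0.4663, 0.1708, 0.3357]
ee_rot: [-1.894, 2.497, -0.006]
ft_force: [0.4, 0.8, -0.3]
grip_width: 0.0566
```

```bash
python3 w2.py 8; python3 - <<'E'
from h import *
out=[]
for c in ['scene','side']:
    im,d=capture(c); out.append(im)
    for t in ['carton','petri_dish','dropper_bottle','calc','mouse_loose','basket']:
        r=look_for(c,t);print(c,t,[np.round(x['centre'],3).tolist() for x in r[:1]])
save('n.png',np.hstack([cv2.resize(x[110:290,120:300],(400,400)) for x in out]))
E
python3 w2.py 4
```

```text
clock 33.5 stand [-0.1908  0.0039  0.3307] F stand 0.0 0.26 0.05 sd 0.14 M [-0.011  0.165  0.019] theta 0.656 grip 0.0564
kin theta -0.163 x follow err mm -29.970896865420787
scene carton [[0.449, -0.132, 0.061]]
scene petri_dish [[0.554, -0.223, 0.012]]
scene dropper_bottle [[0.666, 0.259, 0.031]]
scene calc [[0.451, 0.411, 0.016]]
scene mouse_loose [[0.624, -0.052, 0.027]]
scene basket [[0.462, 0.161, 0.106]]
side carton [[0.456, -0.132, 0.069]]
side petri_dish [[0.553, -0.218, 0.012]]
side dropper_bottle [[0.663, 0.259, 0.052]]
side calc [[0.454, 0.41, 0.021]]
side mouse_loose [[0.632, -0.053, 0.022]]
side basket [[0.459, 0.157, 0.108]]
clock 34.4 stand [-0.1908  0.0039  0.3304] F stand 0.23 -0.1 -0.15 sd 0.17 M [-0.022  0.151  0.007] theta 0.658 grip 0.0568
kin theta -0.16 x follow err mm -29.754128102371546
```

View pics/n.png

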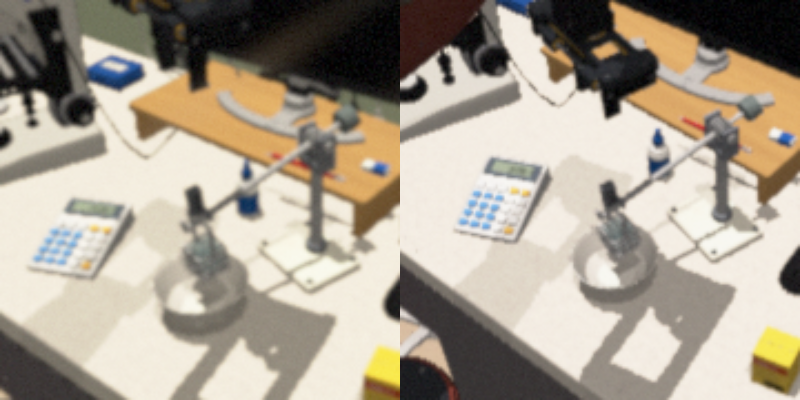

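The basket hangs by its bail on the hook over the bowl, the arm is steady, the robot is clear, and the other things haven't moved. I'll hand it in.

```bash
python3 -c "
from workcell import *
print(close_job())"
```

```text
the job is handed in; nothing more can be done
None
```

The basket is hanging by its bail in the hook's saddle over the drip bowl, and the job was handed in at about 34 s.

- **Hanging:** I gripped the block across its 14 mm width and carried the basket (about 0.5 kg) round. I threaded the bail over the hook tip from the free end and lowered it along the arm's arc while still holding. I let go when the residual vertical force was about 0.1 N.
- **At release:** the arm moved by about 0.01 rad (from 0.647 to 0.656, roughly 2 mm). It stayed at 0.656–0.658 in the checks over the next 2 to 3 s.
- **Last checks:** the wrist force was near zero and the gripper was about 150 mm above the basket. The basket hangs over the bowl, and the carton, petri dish, dropper bottle, calculator and mouse are where they were, within the detection error.
- **Disagreements:** while I was finding the balance, the force readings shifted by a few tenths of a newton because of sideways friction at the saddle. I corrected for that and set the height from several readings. The scene and side cameras put the rod about 4 to 6 mm sideways from where the wrist camera did. I used the wrist camera's figure, and it fitted.

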